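# Reset the tripped breaker and restart the control box

## Robot

A 7-joint arm with a two-finger parallel gripper is mounted at the origin on the work surface. World frame = base frame: x ahead of the robot, y to its left, z up, the work surface at z = 0. Lengths are in m, angles in rad, forces in N, time in s.
With the tool pointing down it reaches from about 0.425 to 0.925 m from the base axis. Payload 6.8 kg.
Tool frame: the origin (TCP) lies at the very end of the fingers, on their centre line; the grasp point (between the pads) lies r.grip_depth behind it (r.grip_depth is the distance from the TCP to the grasp point, in m); z points along the fingers, x is the direction in which the jaws open and shut, and the axes are right-handed (so a half turn about z gives the same grasp; the last joint's range is limited). The gripper opens to 85 mm and grips with 20 to 120 N. Pads are 22 mm wide; open, the fingers measure 114 mm over their backs; the gripper's body (76 mm by 85 mm) begins 54 mm behind the grasp point. The pads swing forward as they close: fully open they stand 13 mm farther back than shut.
Start: joints at [-1.387, 0.477, 0.022, 1.555, -0.011, 1.109, -0.083], TCP at [0.194, 0.646, 0.231] pointing down, gripper open.
Joint ranges: [-2.96, 2.96], [-0.34, 2.1], [-1.41, 1.46], [0.24, 2.44], [-1.37, 4.51], [0.17, 1.92], [-2.96, 2.96]. Speed limits (rad/s): [2.39, 2.39, 3.14, 3.14, 3.14, 3.14, 3.14].

## Interface

Orientations are given as a rotation vector (axis times angle).
In Python, from bench import readout, grab_frame, workorder, r gives the robot as it stands.
- The arm moves only by the shell command python3 -m handwheel 'ROWS' [FORCE]. ROWS is text: rows parted by semicolons, each of 7 numbers parted by spaces: the shift along the tool's x, y, z in mm, then the turn, a rotation vector about the tool's x, y, z in degrees, then the finger opening in mm, from 0 to 85.4. A call has 1 to 12 rows; each row is the pose to reach, as a shift and turn from the pose commanded when the call began, along the tool's axes at that moment; what a row does not reach only later rows make up. A row lasts 1/8 s, in which the tool goes at most 62.5 mm and 10.7 degrees, less where a joint would pass 70% of its speed; a pose out of reach is approached as far as the arm can. A call with a gripper value outside its range is refused whole. The fingers move at their own pace and stop on an object; FORCE is the grip in N (left out, the last holds). Time passes only in rows, so rows that repeat a pose let the fingers close. It gives the time, the measured TCP pose, the force and the opening at its end, in the units of the state.
- readout.get_obs(): the state, without advancing time (a new reading comes with each control period).
- grab_frame(name): name is "side" or "top"; returns a dict with "pixels" (384x512x3 uint8, red, green, blue), "fx", "fy", "cx", "cy" (pixels), "rvec" (rotation vector, rad) and "tvec" (3), from world to camera coordinates, as OpenCV has them. Camera axes: x right, y down, z forward; pixel columns grow to the right and rows downward; lengths in m; the calibration is good to about 2 mm. A picture is of the moment at which its call begins. There is no depth.
- workorder.hand_in(): hands the job in, once; it reports no verdict.
The state is a dict: "clock": time; "joints": joint angles; "qvel": joint speeds; "tau": joint torques, N m; "tcp_pos": TCP position; "orientation": TCP orientation; "contact_force": force on the tool from outside, world axes, zero at the start; "moment": the same for the moment, N m; "grip_width": finger opening in m.
Only numpy, scipy, OpenCV 4.12 (cv2) and the standard library are available. Lean on these libraries where they do the work, as an engineer would, in place of code of your own. Each camera call takes 0.05 s, during which the arm holds its last target.

## Task

One of the four black-capped breakers on the blue control box has tripped: its cap stands up and shows a yellow stem. With the fingertips push that cap gently down until it is fully home, level with its neighbours, then press the green button right down and let it spring back. Do not touch the other breakers or the red and white buttons, do not pull or lift anything, leave the tools and parts lying where they are, and finish with the hand clear.

Things in the scene. Friction and masses are not known exactly. Their poses are not given: they have to be found in the camera images.
- control_box: blue steel control box lying on its back on the bench, fixed: 240 (its x) x 340 (its y) x 100 mm high, with a level aluminium panel as its top face. Origin: centre of its underside, on the bench top, so the panel is 100 mm above it. In its frame four breakers stand in a row at x = +45 mm (y = -90, -30, 30, 90) and three push buttons in a row at x = -50 mm (y = -70, 0, 70); which is at which place changes from run to run
- tripped_top (a point): centre of the top face of the tripped breaker's cap: a black round cap 22 mm across and 6.5 mm high on a wider yellow stem 32 mm across, coming up through a dark steel collar 42 mm across and 4 mm high. It stands 18 to 20 mm above the panel at the start, 8 to 10 mm higher than the other three, and its yellow stem shows, from above as a yellow ring round the cap; fully home its top is 10 mm above the panel. The point moves with the cap
- tripped (a joint): how far the tripped breaker's cap has been pushed down, in m: 0 to 0.002 at the start, 0.010 fully home at a hard stop; below zero it has been pulled out farther. It slides straight down against a steady friction of about 4 N, has no spring, and stays where it is left
- sound1_top (a point): a breaker that has not tripped: same make, its 22 mm black cap already home (cap top 10 mm above the panel, no yellow showing). The point is the centre of the cap's top face
- sound2_top (a point): a breaker that has not tripped: same make, its 22 mm black cap already home (cap top 10 mm above the panel, no yellow showing). The point is the centre of the cap's top face
- sound3_top (a point): a breaker that has not tripped: same make, its 22 mm black cap already home (cap top 10 mm above the panel, no yellow showing). The point is the centre of the cap's top face
- sound1 (a joint): the push-in of that sound breaker, in m: about 0.010 (home) at the start, less if pulled out; about 4 N friction, stays where it is left
- sound2 (a joint): the push-in of that sound breaker, in m: about 0.010 (home) at the start, less if pulled out; about 4 N friction, stays where it is left
- sound3 (a joint): the push-in of that sound breaker, in m: about 0.010 (home) at the start, less if pulled out; about 4 N friction, stays where it is left
- green_top (a point): centre of the top face of the green start button: 28 mm across, in a black housing 44 mm across and 12 mm high; its top is 22 mm above the panel when released and 16 mm when right down. The point moves with the button
- green (a joint): travel of the green button, in m: 0 released, 0.006 right down; a spring pushes it back (about 1.2 N to start it, 4 N right down, then a hard stop)
- red_top (a point): centre of the top face of the red push button, same sizes as the green one
- white_top (a point): centre of the top face of the white push button, same sizes as the green one
- red (a joint): travel of the red button, in m: 0 released, 0.006 right down; spring as in the green one
- white (a joint): travel of the white button, in m: 0 released, 0.006 right down; spring as in the green one
- socket: loose steel wrench socket standing upright on the panel near its -y edge, 24 mm across, 30 mm high; origin: centre of its underside
- screwdriver: loose screwdriver with a red handle lying on the bench beside the box's +y side, 200 mm long along its x, 26 mm thick; origin: under its middle
- wrench: loose steel wrench lying flat on the bench beyond the screwdriver, 180 mm long along its x; origin: under its middle
- tape: loose black ring-shaped roll of tape lying flat on the bench at the box's -y side, 90 mm across, 22 mm high; origin: centre of its underside
- spray: loose red spray can standing on the bench at the box's -y side, 52 mm across, 160 mm high; origin: centre of its underside
- circuit_board: loose green circuit board with components lying on the bench at the box's -y side, 90 x 70 mm, 20 mm high at most; origin: centre of its underside

How it is judged:
On the way, in this order (a step that is already met when the one before it is completed fails the run):
1. the tripped breaker's cap is pushed fully home (value of joint tripped above 0.0085 m), for 0.2 s.
2. the green button is pressed right down (value of joint green above 0.0048 m), for 0.05 s.
At the end, for the whole second after the job is handed in: The tripped breaker is home (within 1.5 mm of its stop), the green button has been pressed after that and has sprung back (within 1 mm), the other three breakers are still home, the red and white buttons are up, and no loose thing is more than 12 mm from where it started (value of joint each of tripped, sound1, sound2, sound3 above 0.0085 m and value of joint each of green, red, white below 0.001 m and distance of each of socket, screwdriver, wrench, tape, spray, circuit_board from where it was at the start of the episode below 0.012 m); the robot touches nothing.
It fails at once if the green button is pressed while the breaker is still out (value of joint green above 0.003 m and value of joint tripped below 0.0075 m).
It fails at once if a sound breaker is touched or pulled (contact force between any of the fingers, the arm and sound1 above 1 N or contact force between any of the fingers, the arm and sound2 above 1 N or contact force between any of the fingers, the arm and sound3 above 1 N or value of joint any of sound1, sound2, sound3 below 0.0085 m).
It fails at once if the red or white button is touched (1 N) (contact force between any of the fingers, the arm and red above 1 N or contact force between any of the fingers, the arm and white above 1 N or value of joint any of red, white above 0.002 m).
It fails at once if the breaker or the green button is handled roughly (pushed with over 40 N, or the cap pulled out farther) (value of joint tripped below -0.002 m or contact force between the fingers and tripped above 40 N or contact force between the fingers and green above 40 N).
It fails at once if a loose thing is moved or lifted (distance of any of socket, screwdriver, wrench, tape, spray, circuit_board from where it was at the start of the episode above 0.012 m).
It also fails if it takes over 35 s, if anything falls off the work surface, if the arm or the gripper's body presses on something with over 40 N, if the wrist force passes 120 N, or if a joint passes its speed limit or range.

## Working session

There is one attempt and no reset: what is moved stays moved. The work goes in short steps, Python scripts to look and compute and a shell command to move; the robot and the scene stay as the last step left them, time stands still between calls to the robot, and variables do not carry over. Pictures are saved under pics/ and viewed, and the job is handed in when it is done.

```bash
mkdir -p pics; python3 - <<'E'
from bench import readout, grab_frame, r
import cv2
o=readout.get_obs()
for k in o: print(k,o[k])
print(r.grip_depth)
for n in("top","side"):
    f=grab_frame(n); cv2.imwrite(f"pics/{n}0.png",cv2.cvtColor(f["pixels"],cv2.COLOR_RGB2BGR))
    print(n,{k:f[k] for k in f if k!="pixels"})
E
```

```text
clock 0.0
joints [-1.38707823  0.47777356  0.0223586   1.55644617 -0.0115231   1.10928995
 -0.08309839]
qvel [ 0.0013948  -0.00021395 -0.00054379 -0.00236084  0.000761    0.00119712
 -0.00105566]
tau [-5.41253048e-04 -5.96482551e+01  1.60776168e+00 -2.81193852e+01
  1.24386980e-02  9.59388010e-03 -1.26535215e-05]
tcp_pos [0.19404349 0.64589647 0.2303461 ]
orientation [ 2.51988732e+00  1.87415884e+00 -2.13615727e-03]
contact_force [-0.83555714  0.62092228 -0.20816585]
moment [0.00038039 0.04309651 0.05244595]
grip_width 0.08546020968487039
0.0187
top {'fx': 498.7460661260831, 'fy': 498.7460661260831, 'cx': 258.87419677359316, 'cy': 187.37652761756505, 'rvec': array([ 2.13389254, -2.146938  ,  0.14289654]), 'tvec': array([0.02350555, 0.58993014, 1.21565757])}
side {'fx': 362.34426166860027, 'fy': 362.34426166860027, 'cx': 253.79488640189638, 'cy': 198.2079146029492, 'rvec': array([ 2.1710763 , -0.24794771,  0.11711942]), 'tvec': array([-0.54931077,  0.17448467,  0.80911167])}
```

View pics/top0.png

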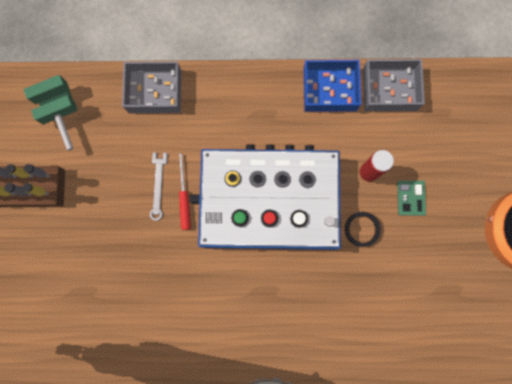

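View pics/side0.png

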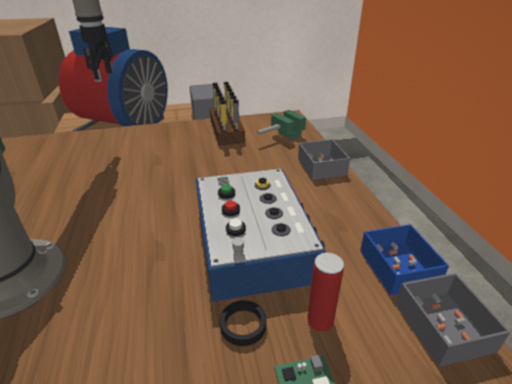

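```bash
cat > h.py <<'E'
import numpy as np, cv2
from bench import readout, grab_frame
from scipy.spatial.transform import Rotation as R
def back(f,u,v,z):
    Rm=cv2.Rodrigues(f["rvec"])[0]; c=-Rm.T@f["tvec"]
    d=Rm.T@np.array([(u-f["cx"])/f["fx"],(v-f["cy"])/f["fy"],1]); return c+d*(z-c[2])/d[2]
def proj(f,p): return cv2.projectPoints(np.array(p,float).reshape(-1,1,3),f["rvec"],f["tvec"],np.array([[f["fx"],0,f["cx"]],[0,f["fy"],f["cy"]],[0,0,1]]),None)[0][:,0]
E
python3 - <<'E'
from h import *
f=grab_frame("top"); im=f["pixels"]
o=readout.get_obs(); print(proj(f,o["tcp_pos"]), cv2.Rodrigues(f["rvec"])[0])
hsv=cv2.cvtColor(im,cv2.COLOR_RGB2HSV)
def cen(lo,hi,box):
    m=cv2.inRange(hsv,lo,hi); k=np.zeros_like(m); x0,y0,x1,y1=box; k[y0:y1,x0:x1]=m[y0:y1,x0:x1]
    q=cv2.moments(k,True); return q["m10"]/q["m00"],q["m01"]/q["m00"],q["m00"]
for n,a,z in [("trip",((20,110,80),(35,255,255),(220,165,245,190)),.112),("green",((45,100,40),(85,255,255),(228,205,252,230)),.122),("red",((0,120,60),(8,255,255),(258,205,282,230)),.122)]:
    u,v,s=cen(*a); print(n,u,v,s,back(f,u,v,z))
c=im[140:255,190:350]; cv2.imwrite("pics/crop.png",cv2.cvtColor(cv2.resize(c,None,fx=5,fy=5,interpolation=cv2.INTER_CUBIC),cv2.COLOR_RGB2BGR))
g=grab_frame("side"); c=g["pixels"][160:300,180:330]; cv2.imwrite("pics/crops.png",cv2.cvtColor(cv2.resize(c,None,fx=4,fy=4,interpolation=cv2.INTER_CUBIC),cv2.COLOR_RGB2BGR))
E
```

```text
[[-46.45997216 367.26141388]] [[-0.00519076 -0.99990942 -0.01241789]
 [-0.98944355  0.00693412 -0.14475284]
 [ 0.14482583  0.01153542 -0.98938992]]
trip 232.24770642201835 178.14678899082568 109.0 [0.60273313 0.08268899 0.112     ]
green 239.5241935483871 217.18548387096774 124.0 [0.50819745 0.06472414 0.122     ]
red 269.2109375 217.5859375 128.0 [ 0.50682229 -0.00485416  0.122     ]
```

View pics/crop.png

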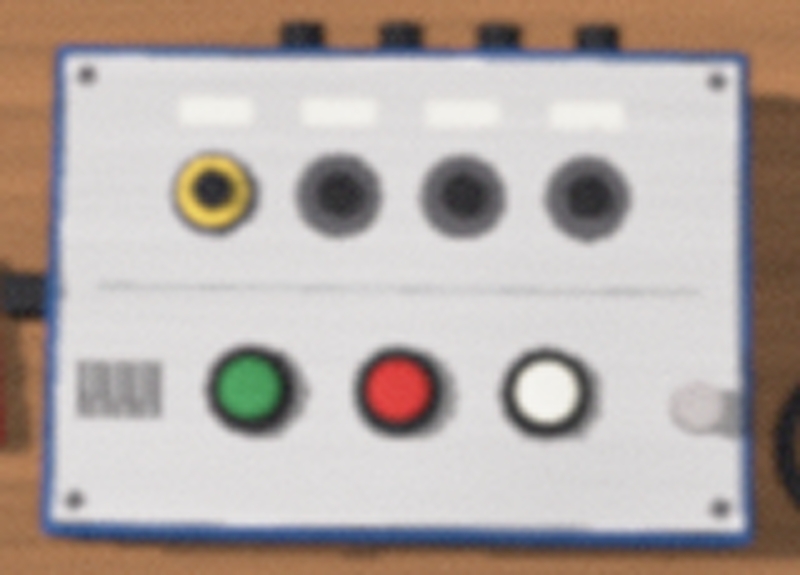

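View pics/crops.png

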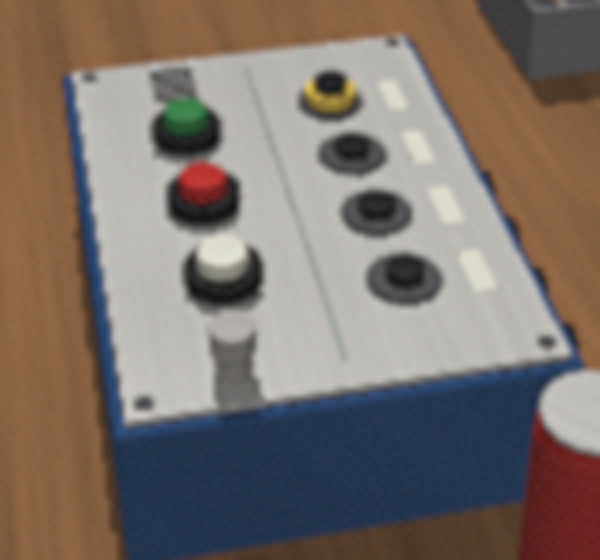

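```bash
cat >> h.py <<'E'
def delta(p):
    o=readout.get_obs(); Rt=R.from_rotvec(o["orientation"])
    print("clk",o["clock"],"tcp",o["tcp_pos"].round(4),"F",o["contact_force"].round(2),"w",round(o["grip_width"],4),"mm",(Rt.inv().apply(np.array(p)-o["tcp_pos"])*1000).round(1))
E
python3 -c "
from h import *
delta([.603,.083,.2])"
```

```text
clk 0.2 tcp [0.1941 0.6461 0.2307] F [ 0.03 -0.39 -0.22] w 0.0853 mm [-421.6  553.6   31.2]
```

```bash
python3 -m handwheel '-30 40 0 0 0 0 0; -65 85 0 0 0 0 0; -100 131 0 0 0 0 0; -135 177 0 0 0 0 0; -170 223 0 0 0 0 0; -205 269 0 0 0 0 0; -240 315 0 0 0 0 0; -275 361 0 0 0 0 0; -310 407 0 0 0 0 0; -345 453 0 0 0 0 0; -380 499 0 0 0 0 0; -400 525 0 0 0 0 0' 20; python3 -c "
from h import *
delta([.603,.083,.2])"
```

```text
clock: 1.7
tcp_pos: [0.5833, 0.1088, 0.2313]
orientation: [2.523, 1.87, -0.0]
contact_force: [-0.3, 0.5, 0.4]
grip_width: -0.0005
clk 1.7 tcp [0.5833 0.1088 0.2313] F [-0.31  0.49  0.36] w -0.0005 mm [-18.9  26.3  31.4]
```

```bash
python3 -m handwheel '-10 14 0 0 0 0 0; -19 26 10 0 0 0 0; -19 26 40 0 0 0 0; -19 26 70 0 0 0 0; -19 26 90 0 0 0 0; -19 26 90 0 0 0 0; -19 26 90 0 0 0 0'; python3 - <<'E'
from h import *
delta([.603,.083,.12])
for n,(x0,y0,x1,y1) in dict(top=(180,120,340,240),side=(180,100,330,240)).items():
    f=grab_frame(n); o=readout.get_obs(); print(n,proj(f,[o["tcp_pos"],[.603,.083,.119],[.603,.083,.110]]))
    cv2.imwrite(f"pics/{n}1.png",cv2.cvtColor(cv2.resize(f["pixels"][y0:y1,x0:x1],None,fx=4,fy=4,interpolation=cv2.INTER_CUBIC),cv2.COLOR_RGB2BGR))
E
```

```text
clock: 2.58
tcp_pos: [0.6016, 0.0874, 0.1418]
orientation: [-2.52, -1.876, -0.001]
contact_force: [-0.7, -0.9, 0.7]
grip_width: -0.0003
clk 2.575 tcp [0.6016 0.0874 0.1418] F [-0.68 -0.91  0.65] w -0.0003 mm [-3.8  2.6 21.8]
top [[229.44525673 176.42109258]
 [231.92530951 177.55708097]
 [232.17273983 178.17391978]]
side [[260.72338705 169.59969912]
 [261.47862996 178.3683507 ]
 [261.4656809  181.38587531]]
```

View pics/top1.png

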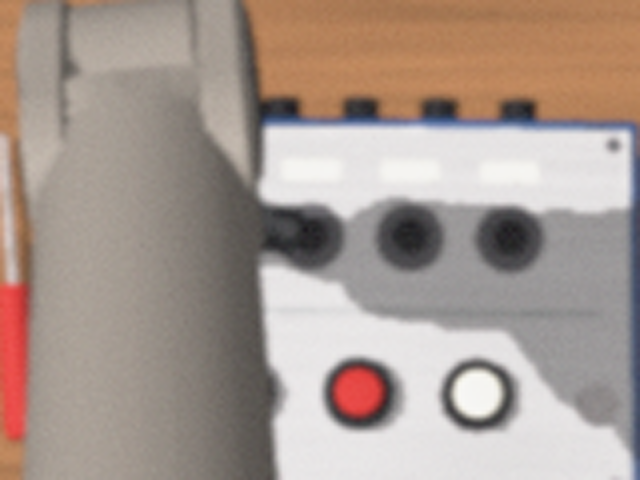

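View pics/side1.png

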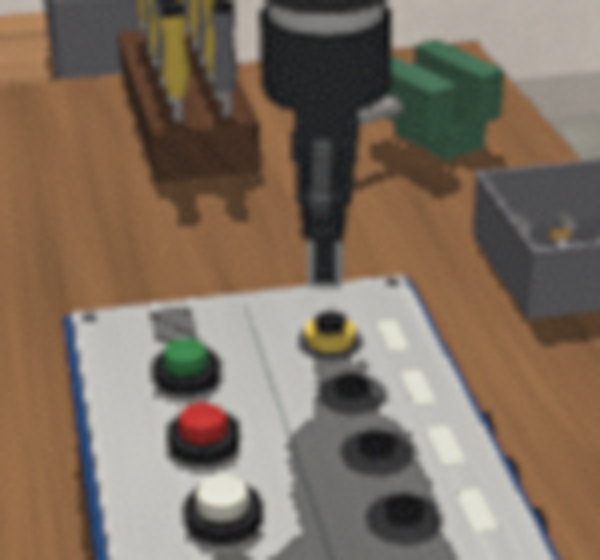

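```bash
python3 -m handwheel '-4 4 0 0 0 0 0; -4 4 8 0 0 0 0; -4 4 16 0 0 0 0; -4 4 16 0 0 0 0; -4 4 16 0 0 0 0';python3 -c "
from h import *
delta([.604,.083,.11])"
```

```text
clock: 3.3
tcp_pos: [0.6039, 0.0817, 0.1251]
orientation: [-2.521, -1.875, 0.0]
contact_force: [1.0, -0.4, 0.5]
grip_width: -0.0001
clk 3.3 tcp [0.6039 0.0817 0.1251] F [ 0.97 -0.39  0.55] w -0.0001 mm [ 1.3 -0.3 15.1]
```

```bash
python3 -m handwheel '1 0 2 0 0 0 0; 1 0 4 0 0 0 0; 1 0 6 0 0 0 0; 1 0 8 0 0 0 0; 1 0 10 0 0 0 0; 1 0 11 0 0 0 0; 1 0 11 0 0 0 0';python3 -c "
from h import *
delta([.604,.083,.11])"
```

```text
clock: 4.18
tcp_pos: [0.6043, 0.0827, 0.1143]
orientation: [-2.521, -1.875, -0.0]
contact_force: [-1.6, 0.7, 2.0]
grip_width: -0.0001
clk 4.175 tcp [0.6043 0.0827 0.1143] F [-1.55  0.67  1.99] w -0.0001 mm [ 0.2 -0.4  4.3]
```

```bash
python3 -m handwheel '0 0 1 0 0 0 0; 0 0 2 0 0 0 0; 0 0 3 0 0 0 0; 0 0 3 0 0 0 0; 0 0 3 0 0 0 0';python3 -m handwheel '0 0 0.5 0 0 0 0; 0 0 1 0 0 0 0; 0 0 1 0 0 0 0; 0 0 1 0 0 0 0'
```

```text
clock: 4.8
tcp_pos: [0.6043, 0.0827, 0.1111]
orientation: [2.521, 1.875, -0.0]
contact_force: [-1.0, 0.5, 1.6]
grip_width: -0.0003
clock: 5.3
tcp_pos: [0.6043, 0.0827, 0.1103]
orientation: [-2.521, -1.875, -0.0]
contact_force: [-1.0, 0.2, 3.4]
grip_width: 0.0001
```

```bash
python3 -m handwheel '0 0 0.5 0 0 0 0; 0 0 1 0 0 0 0; 0 0 1 0 0 0 0; 0 0 1 0 0 0 0'
```

```text
clock: 5.8
tcp_pos: [0.6044, 0.0827, 0.1101]
orientation: [-2.521, -1.875, -0.001]
contact_force: [-3.7, 0.2, 9.7]
grip_width: -0.0001
```

```bash
python3 -m handwheel '0 0 0.5 0 0 0 0; 0 0 0.5 0 0 0 0; 0 0 0.5 0 0 0 0'
```

```text
clock: 6.18
tcp_pos: [0.6044, 0.0827, 0.1101]
orientation: [-2.521, -1.875, -0.001]
contact_force: [-5.3, -0.7, 14.2]
grip_width: -0.0001
```

Hard stop met at z = 0.110 m with 14 N. I'll back off and look.

```bash
python3 -m handwheel '0 0 -3 0 0 0 0; 0 0 -20 0 0 0 0; 0 0 -45 0 0 0 0; 0 0 -45 0 0 0 0'; python3 - <<'E'
from h import *
delta([.508,.065,.145])
f=grab_frame("side");print(proj(f,[[.508,.065,.122]]))
cv2.imwrite("pics/side2.png",cv2.cvtColor(cv2.resize(f["pixels"][100:240,180:330],None,fx=4,fy=4,interpolation=cv2.INTER_CUBIC),cv2.COLOR_RGB2BGR))
E
```

```text
clock: 6.68
tcp_pos: [0.6061, 0.0827, 0.1563]
orientation: [2.52, 1.873, 0.007]
contact_force: [0.7, -0.0, -0.5]
grip_width: -0.0001
clk 6.675 tcp [0.6061 0.0827 0.1563] F [ 0.73 -0.05 -0.46] w -0.0001 mm [-45.2 -88.9  10.9]
[[225.26759207 185.98995241]]
```

View pics/side2.png

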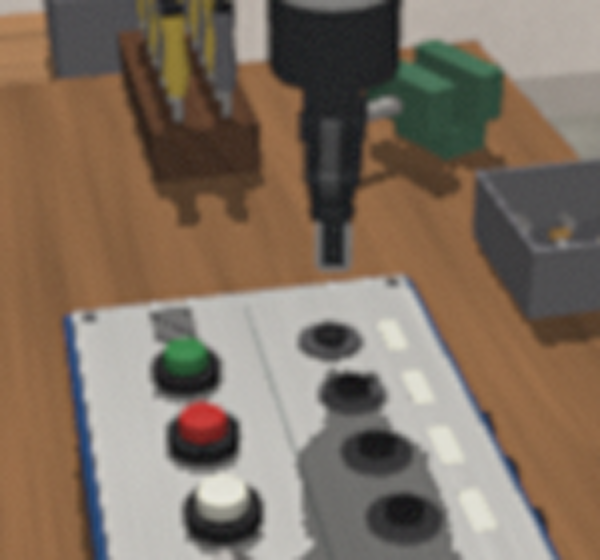

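The cap at crop (330,335) is now level with the others and shows no yellow. The green button's top at crop (183,345) matches its projected position.

```bash
python3 -m handwheel '-12 -22 0 0 0 0 0; -23 -44 0 0 0 0 0; -34 -66 0 0 0 0 0; -45 -88 0 0 0 0 0; -45 -88 0 0 0 0 0; -45 -88 10 0 0 0 0; -45 -88 20 0 0 0 0; -45 -88 20 0 0 0 0; -45 -88 20 0 0 0 0'; python3 - <<'E'
from h import *
delta([.508,.065,.122])
f=grab_frame("side")
cv2.imwrite("pics/side3.png",cv2.cvtColor(cv2.resize(f["pixels"][100:240,180:330],None,fx=4,fy=4,interpolation=cv2.INTER_CUBIC),cv2.COLOR_RGB2BGR))
E
```

```text
clock: 7.85
tcp_pos: [0.5073, 0.0649, 0.1336]
orientation: [2.521, 1.875, -0.001]
contact_force: [0.2, -0.1, -0.8]
grip_width: -0.0003
clk 7.85 tcp [0.5073 0.0649 0.1336] F [ 0.17 -0.05 -0.75] w -0.0003 mm [ 0.3  0.6 11.6]
```

View pics/side3.png

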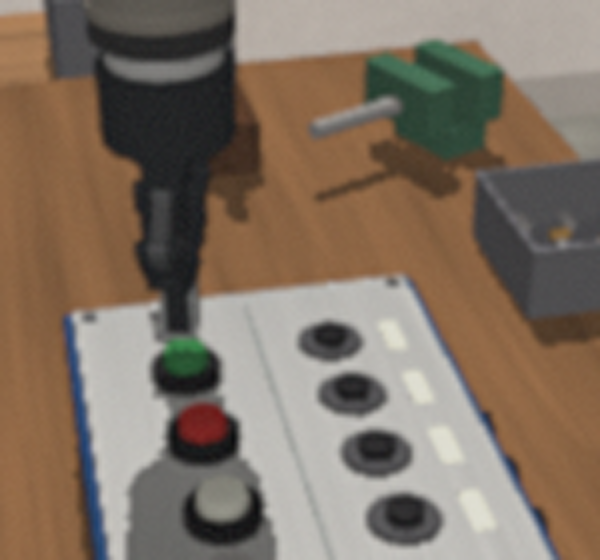

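The fingertip at crop (178,333) is just above the green button. Pressing.

```bash
python3 -m handwheel '0 0 4 0 0 0 0; 0 0 8 0 0 0 0; 0 0 11 0 0 0 0; 0 0 13 0 0 0 0; 0 0 15 0 0 0 0; 0 0 17 0 0 0 0; 0 0 17 0 0 0 0; 0 0 17 0 0 0 0';python3 -m handwheel '0 0 0.5 0 0 0 0; 0 0 1 0 0 0 0; 0 0 1 0 0 0 0; 0 0 1 0 0 0 0'
```

```text
clock: 8.9
tcp_pos: [0.507, 0.0649, 0.1169]
orientation: [-2.521, -1.875, 0.0]
contact_force: [-1.0, 0.4, 3.5]
grip_width: 0.0003
clock: 9.4
tcp_pos: [0.507, 0.0649, 0.1161]
orientation: [-2.521, -1.875, 0.0]
contact_force: [-4.0, 0.1, 7.3]
grip_width: 0.0001
```

```bash
python3 -m handwheel '0 0 0.5 0 0 0 0; 0 0 0.5 0 0 0 0; 0 0 0.5 0 0 0 0'
```

```text
clock: 9.78
tcp_pos: [0.507, 0.0649, 0.1159]
orientation: [-2.521, -1.874, -0.0]
contact_force: [-3.4, -0.2, 12.3]
grip_width: -0.0002
```

The hard stop is reached: z = 0.116 m at 12 N. Retract, clear of the box.

```bash
python3 -m handwheel '0 0 -3 0 0 0 0; 0 0 -20 0 0 0 0; 0 0 -50 0 0 0 0; 0 0 -80 0 0 0 0; 0 0 -110 0 0 0 0; 0 0 -110 0 0 0 0; 40 0 -110 0 0 0 0; 80 0 -110 0 0 0 0; 120 0 -110 0 0 0 0; 160 0 -110 0 0 0 0; 160 0 -110 0 0 0 0; 160 0 -110 0 0 0 0'; python3 - <<'E'
from h import *
delta([.508,.065,.122])
for n,(x0,y0,x1,y1) in dict(top=(130,120,440,260),side=(150,100,350,380)).items():
    f=grab_frame(n); s=2.5 if n=="top" else 2
    cv2.imwrite(f"pics/{n}4.png",cv2.cvtColor(cv2.resize(f["pixels"][y0:y1,x0:x1],None,fx=s,fy=s,interpolation=cv2.INTER_CUBIC),cv2.COLOR_RGB2BGR))
E
```

```text
clock: 11.28
tcp_pos: [0.5527, 0.2171, 0.2241]
orientation: [2.521, 1.874, -0.003]
contact_force: [0.6, 0.7, -0.1]
grip_width: 0.0
clk 11.275 tcp [0.5527 0.2171 0.2241] F [ 0.56  0.71 -0.05] w 0.0 mm [-158.3    1.1  102.4]
```

View pics/top4.png

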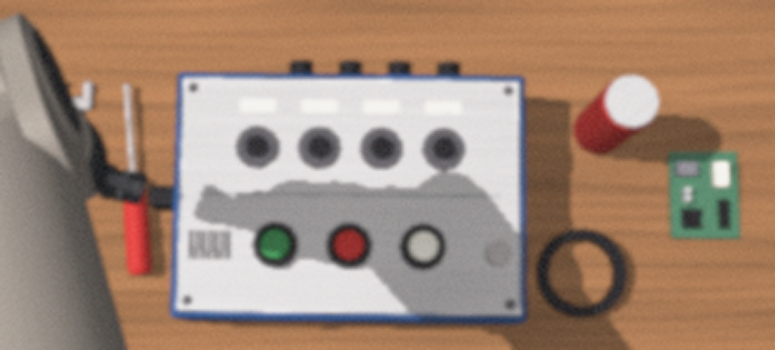

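View pics/side4.png

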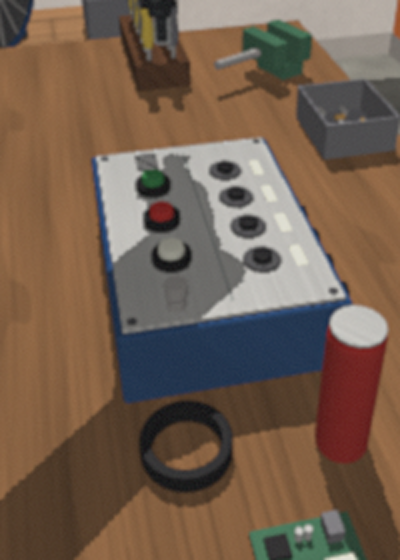

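All four caps are level with no yellow showing. The green button is up like its neighbours, the loose things I can see are where they were, and the hand is about 0.22 m up and clear.

```bash
python3 -c "
from bench import workorder
print(workorder.hand_in())"
```

```text
the job is handed in; nothing more can be done
None
```

The tripped breaker is home and the green button was then pressed right down and has sprung back. I handed the job in after about 11.3 s, and no verdict was reported.

- **Breaker:** I pushed the cap down with closed fingertips until it met its stop. The TCP was then at z = 0.110 m with about 14 N vertical force. The picture afterwards showed it level with its neighbours and no yellow.
- **Green button:** I pressed it to its stop at z = 0.116 m with about 12 N, then retracted. In the last pictures it stands up like the red and white ones.
- **Rest of the scene:** The other breakers look home and the loose things I could see look unmoved. That was judged by eye in the images, not measured. The arm hid most of the wrench in the last top view, but the hand never went low near it.
- **Hand:** It finished clear at z = 0.224 m, with a contact force reading near zero.

No check failed. Between moves the TCP sat up to about 5 mm from where I meant it to be, and I corrected this before touching anything.

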